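# Dispense an onion from the lever bin and ease its flap shut

### The job

Press the red lever of the white flip-top bin all the way down with a fingertip, so that its green flap swings fully open and the onion rolls out into the blue dish, and keep the lever down until the onion lies in the dish. Then ease the lever slowly back up under the fingertip, taking a few seconds, so that the flap closes fully without slamming, and move clear. Work the flap by the lever only, do not touch the flap or the onion, and leave the dish and the other things on the counter where they stand.

Things in the scene. Friction and masses are not known exactly. Their poses are not given: they have to be found in the camera images.
- bin: white flip-top hopper bin, fixed, 110 mm (own x) by 200 mm (own y), 158 mm tall with a clear top cover; origin at the centre of its underside. The outlet with the green flap is at its own +y end (chute lip 140 mm from the origin); the lever sticks out to its own -x, towards the robot, from a grey box 20 mm deep.
- lever_pad (a point): middle of the top face of the lever's red paddle (46 mm along the lever, 50 mm across, 8 mm thick); moves with the lever. It lies 92 mm out from the lever's pivot, which is at (-70, -30, 110) mm in the bin's frame. At rest it is 135 mm above the counter, paddle tilted up 0.22 rad; fully pressed 91 mm, tilted down 0.24 rad, with under 5 mm of sideways motion.
- lever (a joint): lever angle in rad: 0 at rest (up, as it starts), grows as it is pressed down, to a hard stop at 0.46. A spring and the flap's weight push it back up: about 1 to 2 N at the paddle at first, rising to about 5 N fully pressed. Let go, it flies up at once.
- flap (a joint): angle of the green flap in rad, always 2.2 times the lever angle: 0 shut, 1.01 fully open (lever fully down). If the lever is let go the flap slams shut in a fraction of a second; closing faster than 2.5 rad/s (about 105 mm/s at the paddle) counts as slamming.
- onion_center (a point): centre of a small red onion, a ball 44 mm across, 50 g, loose; at the start it leans on the inside of the flap on the sloping chute and rolls out by itself once the flap is open by about half
- dish: round blue ceramic dish, 144 mm across the rim, 55 mm tall, loose, standing on the trivet below the chute lip; origin at the centre of its underside. An onion lying in it has its centre about 36 mm above the counter.
- trivet: round gray silicone trivet, 190 mm across, 8 mm thick, fixed, under the dish; origin under its centre
- jar: bystander: glass twist-cap jar with a paper label and steel cap, 72 mm across, 125 mm tall, loose; origin at the centre of its underside
- spice: bystander: small amber glass spice jar with black cap, 44 mm across, 105 mm tall, loose; origin under its centre
- sifter: bystander: stainless flour sifter cup, 110 mm across, 85 mm tall, with a loop handle to its own -x reaching 95 mm from its axis, loose; origin under its centre
- spoon: bystander: wooden spoon lying on the counter, loose
There are look-alikes about, which are no part of the job. Leave any brown, purple or turquoise look-alike of the dish alone.

How it is judged:
On the way:
1. the onion lies in the dish while the lever still holds the flap open (flap beyond 0.88 rad, kept 0.5 s) (horizontal distance between onion_center and dish below 0.06 m and height (world z) of onion_center below 0.06 m and value of joint flap above 0.88 rad), for 0.5 s.
At the end, for the whole second after the job is handed in: Flap shut (within 0.06 rad) and lever up (within 0.03 rad); the onion at rest (under 0.05 m/s) in the dish, its centre within 60 mm of the dish's axis and below 60 mm; the dish upright and within 30 mm of its start (horizontal distance between onion_center and dish below 0.06 m and height (world z) of onion_center below 0.06 m and linear speed of onion below 0.05 m/s and value of joint flap below 0.06 rad and value of joint lever below 0.03 rad and distance of dish from where it was at the start of the episode below 0.03 m and angle between dish's own z axis and vertical below 0.1 rad); the robot touches nothing.
It fails at once if the flap slams: it closes faster than 2.5 rad/s while below 0.7 rad (velocity of joint flap below -2.5 rad/s and value of joint flap below 0.7 rad).
It fails at once if the robot touches the flap (contact force between any of the fingers, the arm and flap above 0.5 N).
It fails at once if the robot touches the onion (contact force between any of the fingers, the arm and onion above 0.5 N).
It fails at once if the dish is pushed more than 30 mm, lifted, or tipped (distance of dish from where it was at the start of the episode above 0.03 m or height (world z) of dish above 0.025 m or angle between dish's own z axis and vertical above 0.3 rad).
It fails at once if a bystander is moved more than 30 mm (distance of any of jar, spice, sifter, spoon from where it was at the start of the episode above 0.03 m).
It also fails if it takes over 38 s, if anything falls off the work surface, if the arm or the gripper's body presses on something with over 40 N, if the wrist force passes 120 N, or if a joint passes its speed limit or range.

### The arm

A 6-joint arm with a two-finger parallel gripper is mounted at the origin on the work surface. World frame = base frame: x ahead of the robot, y to its left, z up, the work surface at z = 0. Lengths are in m, angles in rad, forces in N, time in s.
With the tool pointing down it reaches from about 0.425 to 0.95 m from the base axis. Payload 3.5 kg.
Tool frame: the origin (TCP) lies on the centre line of the jaws, within the pads' length; the fingertips stand 17 mm ahead of it and the grasp point (between the pads) lies 2 mm behind it; z points along the fingers, y is the line along which they close (so a half turn about z gives the same grasp; the last joint's range is limited). The gripper opens to 85 mm and grips with 20 to 120 N. Pads are 22 mm wide; open, the fingers measure 114 mm over their backs; the gripper's body (76 mm by 85 mm) begins 54 mm behind the grasp point. The pads swing forward as they close: fully open they stand 13 mm farther back than shut.
Start: joints at [-1.473, 0.286, 1.577, -0, 1.279, -0.15], TCP at [0.166, -0.654, 0.248] pointing down, gripper open.
Joint ranges: [-2.77, 2.77], [-0.9, 2.22], [0.21, 2.48], [-1.53, 4.67], [0.24, 2.81], [-2.84, 2.84]. Speed limits (rad/s): [2.79, 2.79, 3.14, 3.14, 3.14, 3.14].

### API

Orientations are given as a unit quaternion [x, y, z, w].
In Python, from plant import ctrl gives the robot as it stands. The module is installed in compiled form; this text tells all that it offers.
- The arm moves only by the tool drive_tool, never from a script. Its argument "moves" is a list of rows, each a list of 3 entries, a list of its own where there are three numbers: the turn, a rotation vector about the tool's x, y, z in rad, then the shift along the tool's x, y, z in m, then the finger opening in m, from 0 to 0.0854. A call has 1 to 5 rows; each row shifts and turns the commanded pose from where the row before left it, along the tool's axes as they then stand; what a row does not reach is not made up. A row lasts 1/8 s, in which the tool goes at most 62.5 mm and 10.7 degrees, less where a joint would pass 70% of its speed; a pose out of reach is approached as far as the arm can. A call with a gripper value outside its range is refused whole. The fingers move at their own pace and stop on an object; "grip_force" is the grip in N (left out, the last holds). Time passes only in rows, so rows that do not move let the fingers close. It gives the time, the measured TCP pose, the force, the opening and the grip force at its end, in the units of the state.
- ctrl.get_state(): the state, without advancing time (a new reading comes with each control period).
- ctrl.read_camera(name): name is "scene" or "side" or "wrist"; returns a dict with "image" (384x512x3 uint8, red, green, blue), "fx", "fy", "cx", "cy" (pixels), "dist" ([k1, k2, p1, p2, k3] as OpenCV has them; the pictures are not rectified), "R" (3x3) and "t" (3): a world point X has camera coordinates R X + t. Camera axes: x right, y down, z forward; pixel columns grow to the right and rows downward; lengths in m; the calibration is good to about 2 mm. A picture is of the moment at which its call begins. There is no depth.
- ctrl.sign_off(): hands the job in; it is judged then, once.
The state is a dict: "time": time; "qpos": joint angles; "dq": joint speeds; "joint_efforts": joint torques, N m; "eef_pos": TCP position; "tcp_rot": TCP orientation; "contact_force": force on the tool from outside, world axes, zero at the start; "wrist_torque": the same for the moment, N m; "opening": opening from 0.0 (shut) to 1.0 (fully open); "finger_force": force on a finger pad.
Only numpy, scipy, OpenCV 4.12 (cv2) and the standard library are available. Lean on these libraries where they do the work, as an engineer would, in place of code of your own. Each camera call takes 0.05 s, during which the arm holds its last target. There are 200 camera calls.

## Working session

There is one attempt and no reset: what is moved stays moved. The work goes in short steps, Python scripts to look and compute and a tool call to move; the robot and the scene stay as the last step left them, time stands still between calls to the robot, and variables do not carry over. Pictures are saved under pics/ and viewed, at most 10 in all, crops included, and the job is handed in when it is done.

Besides the shell and the picture viewer there is one more tool, called after "Request:" by a JSON object that holds its "fn" and its "kwargs", one argument or row to a line. drive_tool: Moves the arm, as the interface text tells. Its arguments: {"type":"object","properties":{"moves":{"type":"array","items":{"type":"array"}},"grip_force":{"type":"number"}},"required":["moves"]}

```bash
mkdir -p pics
cat > h.py <<'E'
import numpy as np, cv2, pickle
from plant import ctrl
def grab(n,tag):
    c=ctrl.read_camera(n); pickle.dump(c,open(f'pics/{tag}.pkl','wb')); cv2.imwrite(f'pics/{tag}.png',c['image'][:,:,::-1]); return c
def load(tag): return pickle.load(open(f'pics/{tag}.pkl','rb'))
def K(c): return np.array([[c['fx'],0,c['cx']],[0,c['fy'],c['cy']],[0,0,1.]])
def ray(c,p):
    u=cv2.undistortPoints(np.array([[p]],float),K(c),np.array(c['dist'],float))[0,0]
    R=np.array(c['R']);t=np.array(c['t']); d=R.T@np.array([u[0],u[1],1]); return -R.T@t,d/np.linalg.norm(d)
def onz(c,p,z): o,d=ray(c,p); return o+d*(z-o[2])/d[2]
def tri(c1,p1,c2,p2):
    o,d=ray(c1,p1);q,e=ray(c2,p2); s=np.linalg.lstsq(np.c_[d,-e],q-o,rcond=None)[0]
    a=o+d*s[0];b=q+e*s[1]; return (a+b)/2,np.linalg.norm(a-b)
def proj(c,X): return cv2.projectPoints(np.array([X],float),cv2.Rodrigues(np.array(c['R']))[0],np.array(c['t'],float),K(c),np.array(c['dist'],float))[0].ravel()
E
python3 - <<'E'
from h import *
a=grab('scene','s0');b=grab('side','d0')
for n,c in(('s',a),('d',b)): print(n,-np.array(c['R']).T@c['t'],c['fx'])
print(ctrl.get_state())
E
```

```text
s [1.1717642  0.78324928 0.86319751] 454.6424205100302
d [0.0727065  0.52739202 0.96479456] 424.3623102596149
{'time': 0.1, 'qpos': array([-1.47304265e+00,  2.87137175e-01,  1.57802250e+00,  1.17155192e-05,
        1.27855691e+00, -1.49998984e-01]), 'dq': array([-2.45307304e-04, -1.88363012e-03, -3.76232710e-03,  7.26183725e-05,
       -9.11903631e-04, -6.58411661e-04]), 'joint_efforts': array([ 5.45785224e-04, -4.07298553e+01, -2.93700206e+01, -1.66691593e-04,
        3.41822131e-03, -4.20981777e-06]), 'eef_pos': array([ 0.16550572, -0.65383447,  0.24704975]), 'tcp_rot': array([ 9.92336784e-01,  1.23558001e-01,  3.33439101e-05, -1.06145745e-03]), 'contact_force': array([-0.39983073,  0.77311472,  0.01267157]), 'wrist_torque': array([-0.03957637, -0.05414476,  0.0135573 ]), 'finger_force': 0.0, 'opening': 0.9965467218993017}
```

View pics/s0.png

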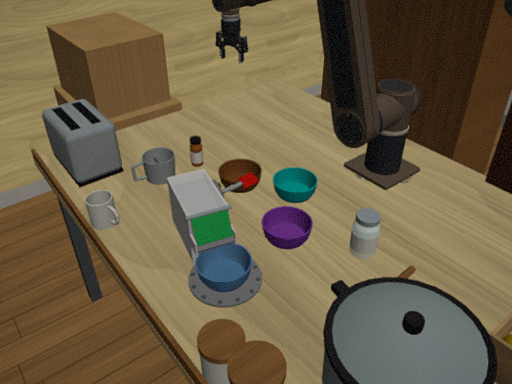

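View pics/d0.png

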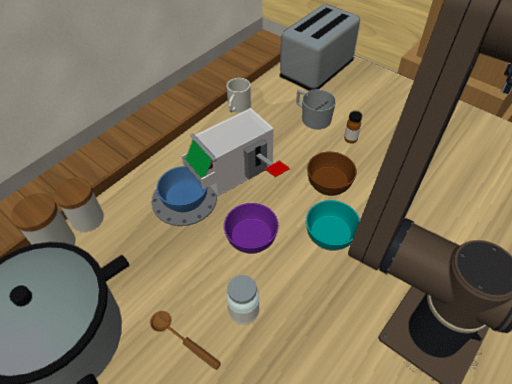

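Run:
```python
from h import *
a=load('s0');b=load('d0')
def blobs(c,lo,hi,n):
    h=cv2.cvtColor(c['image'],cv2.COLOR_RGB2HSV); m=cv2.inRange(h,lo,hi)
    k,l,s,ce=cv2.connectedComponentsWithStats(m); return [(s[i],ce[i],(l==i)) for i in np.argsort(-s[1:,4])[:n]+1]
C={}
for nm,lo,hi in(('red',(0,200,150),(5,255,255)),('green',(55,150,60),(75,255,255)),('blue',(100,100,50),(112,255,255))):
    for t,c in(('s',a),('d',b)):
        for s,ce,m in blobs(c,lo,hi,2): print(nm,t,s,ce.round(1))
        C[nm,t]=blobs(c,lo,hi,1)[0]
for nm in('red','green','blue'):
    print(nm,tri(a,C[nm,'s'][1],b,C[nm,'d'][1]))
for t,c in(('s',a),('d',b)):
    ct=cv2.findContours(C['red',t][2].astype('uint8'),0,2)[0][0]; ct=max(cv2.findContours(C['red',t][2].astype('uint8'),0,2)[0],key=len)
    r=cv2.boxPoints(cv2.minAreaRect(ct)); print(t,'red box',r.round(1).tolist(), cv2.approxPolyDP(ct,2,True).ravel().tolist())
    s=C['red',t]
    print(c['R'],c['t'])
x=a['image'][140:300,140:290]; y=b['image'][90:230,140:360]
cv2.imwrite('pics/crop1.png',np.hstack([cv2.resize(x,(375,400),interpolation=2),cv2.resize(y,(425,400),interpolation=2)])[:,:,::-1])
```

```text
red s [239 173  19  14 117] [248.4 179.2]
red d [265 161  24  15 194] [276.8 168.1]
green s [191 210  42  36 982] [211.5 227.3]
green d [186 141  26  36 514] [198.1 159.4]
blue s [ 195  243   57   49 2024] [223.8 266.6]
blue d [ 157  166   50   46 1590] [180.3 189.6]
red (array([ 0.52533557, -0.07783487,  0.13129145]), np.float64(1.9104273891458716e-05))
green (array([0.71927888, 0.02378589, 0.11952768]), np.float64(0.002123706481369449))
blue (array([0.73342136, 0.0930744 , 0.04370506]), np.float64(0.0028426118409026575))
s red box [[239.0, 178.0], [252.60000610351562, 171.1999969482422], [257.20001220703125, 180.39999389648438], [243.60000610351562, 187.1999969482422]] [251, 173, 244, 176, 243, 180, 239, 178, 245, 186, 257, 180]
[[-0.7936318   0.60833026 -0.00910279]
 [ 0.35832792  0.45528086 -0.81505855]
 [-0.49168045 -0.65011817 -0.57930709]] [ 0.46133259 -0.07291773  1.58539457]
d red box [[265.0, 168.0], [283.1000061035156, 158.10000610351562], [288.70001220703125, 168.3000030517578], [270.5, 178.1999969482422]] [288, 167, 278, 161, 265, 168, 276, 175]
[[-0.76721233 -0.64129467 -0.01124185]
 [-0.48796183  0.59496865 -0.63867484]
 [ 0.41626732 -0.48451362 -0.76939461]] [0.40484109 0.33788629 0.96757101]
```

View pics/crop1.png

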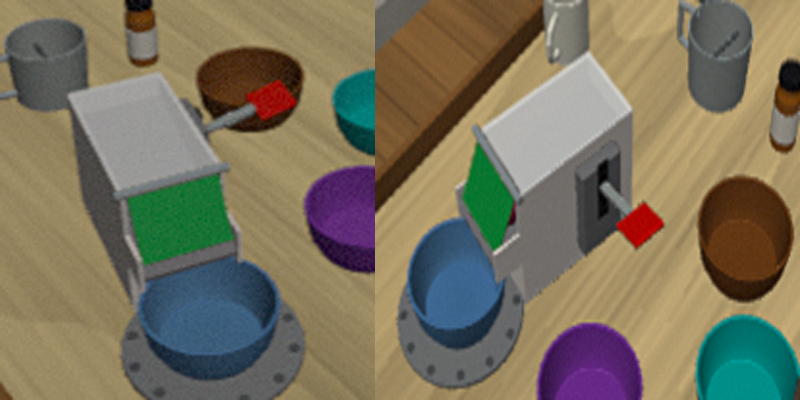

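Run:
```python
from h import *
a=load('s0');b=load('d0')
P=[onz(b,p,.134)[:2] for p in((288.5,167.5),(278,160.5),(264.5,168),(276,175.5))]
print(np.round(P,4),np.mean(P,0)); print('edges',[np.round(np.linalg.norm(P[i]-P[i-1]),3) for i in range(4)],[np.degrees(np.arctan2(*(P[i]-P[i-1])[::-1])).round() for i in range(4)])
# white cover corners in both views (crop -> full)
S=lambda u,v:(140+u*150/375,140+v*160/400); D=lambda u,v:(140+(u-375)*220/425,90+v*140/400)
for n,p,q in(('farnear',S(168,76),D(632,108)),('farfar',S(70,97),D(588,55)),('outnear',S(224,168),D(518,197)),('outfar',S(118,194),D(478,130))):
    print(n,tri(a,p,b,q))
print('slot',onz(b,D(605,190),.115))
```

```text
[[ 0.5013 -0.0973]
 [ 0.5384 -0.0996]
 [ 0.5492 -0.0557]
 [ 0.5094 -0.0543]] [ 0.52458558 -0.07671939]
edges [np.float64(0.044), np.float64(0.037), np.float64(0.045), np.float64(0.04)] [np.float64(-101.0), np.float64(-4.0), np.float64(76.0), np.float64(178.0)]
farnear (array([ 0.61048374, -0.16586448,  0.15610057]), np.float64(0.010807686726512588))
farfar (array([ 0.71866212, -0.19636855,  0.15155191]), np.float64(0.001307551218487689))
outnear (array([0.65992629, 0.01889398, 0.15431657]), np.float64(0.0019880040785374043))
outfar (array([ 0.76720982, -0.01066856,  0.15406578]), np.float64(0.00015800437585617463))
slot [ 0.59892142 -0.09270431  0.115     ]
```

Request:
{"fn": "drive_tool", "kwargs": {
  "moves": [
    [[0,0,0],[0.041,-0.0393,0],0],
    [[0,0,0],[0.041,-0.0393,0],0],
    [[0,0,0],[0.041,-0.0393,0],0],
    [[0,0,0],[0.041,-0.0393,0],0],
    [[0,0,0],[0.041,-0.0393,0],0]
  ],
  "grip_force": 20
}}

```text
time: 0.72
eef_pos: [0.3167, -0.4117, 0.2478]
tcp_rot: [0.992, 0.123, 0.0, -0.0]
contact_force: [0.6, 0.7, -0.6]
opening: -0.001
finger_force: 0.0
```

Request:
{"fn": "drive_tool", "kwargs": {
  "moves": [
    [[0,0,0],[0.041,-0.0393,0],0],
    [[0,0,0],[0.041,-0.0393,0],0],
    [[0,0,0],[0.041,-0.0393,0],0],
    [[0,0,0],[0.041,-0.0393,0],0],
    [[0,0,0],[0.041,-0.0393,0],0]
  ]
}}

```text
time: 1.35
eef_pos: [0.4671, -0.171, 0.2481]
tcp_rot: [0.992, 0.124, -0.0, -0.0]
contact_force: [0.9, -0.1, 0.4]
opening: -0.003
finger_force: 0.0
```

Request:
{"fn": "drive_tool", "kwargs": {
  "moves": [
    [[0,0,0.17],[0,0,0],0],
    [[0,0,0.17],[0,0,0],0],
    [[0,0,0.17],[0,0,0],0],
    [[0,0,0],[0,0,0],0]
  ]
}}

```text
time: 1.85
eef_pos: [0.4664, -0.1726, 0.2478]
tcp_rot: [0.992, -0.13, -0.0, -0.0]
contact_force: [0.1, 0.6, 0.6]
opening: -0.006
finger_force: 0.0
```

Run:
```python
from h import *
from scipy.spatial.transform import Rotation as R
s=ctrl.get_state();r=R.from_quat(s['tcp_rot']).as_matrix();e=s['eef_pos'];print(s['time'],e,r.round(3).tolist(),s['opening'])
print('tool delta to pad, tip', (r.T@(np.array([.526,-.077,.135])-e)-[0,0,.017]).round(4))
c=grab('wrist','w1'); print('pad px',proj(c,[.526,-.077,.135]))
```

```text
1.85 [ 0.46642005 -0.17256397  0.24783045] [[0.966, -0.257, -0.001], [-0.257, -0.966, 0.001], [-0.001, -0.0, -1.0]] -0.006292515286305253
tool delta to pad, tip [ 0.0331 -0.1076  0.0958]
pad px [108.07193366 151.5362304 ]
```

View pics/w1.png

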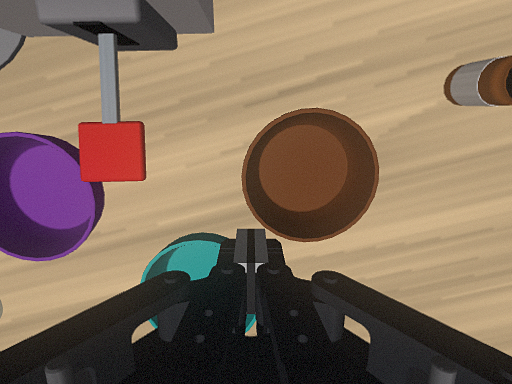

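Request:
{"fn": "drive_tool", "kwargs": {
  "moves": [
    [[0,0,0],[0.016,-0.052,0],0],
    [[0,0,0],[0.017,-0.053,0],0],
    [[0,0,0],[0,0,0.04],0],
    [[0,0,0],[0,0,0.038],0],
    [[0,0,0],[0,0,0],0]
  ]
}}

```text
time: 2.52
eef_pos: [0.5233, -0.079, 0.1667]
tcp_rot: [0.992, -0.13, -0.004, -0.001]
contact_force: [-0.2, -0.4, 0.2]
opening: 0.004
finger_force: 0.0
```

Run:
```python
from h import *
s=ctrl.get_state();print(s['time'],s['eef_pos'],s['contact_force'])
c=grab('wrist','w2');d=grab('side','d2')
cv2.imwrite('pics/c2.png',np.hstack([c['image'][84:384,106:406],cv2.resize(d['image'][100:220,200:320],(300,300))])[:,:,::-1])
```

```text
2.525 [ 0.52331282 -0.07899072  0.16667197] [-0.18579801 -0.40906011  0.2271944 ]
```

View pics/c2.png

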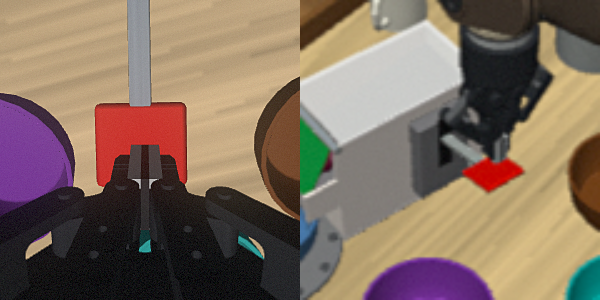

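Request:
{"fn": "drive_tool", "kwargs": {
  "moves": [
    [[0,0,0],[0,0,0.01],0],
    [[0,0,0],[0,0,0.01],0],
    [[0,0,0],[0,0,0.01],0],
    [[0,0,0],[0,0,0.01],0],
    [[0,0,0],[0,0,0.008],0]
  ]
}}

```text
time: 3.25
eef_pos: [0.5256, -0.08, 0.1218]
tcp_rot: [0.991, -0.131, -0.0, 0.0]
contact_force: [-2.3, -1.3, 3.9]
opening: 0.0
finger_force: 2.2
```

Request:
{"fn": "drive_tool", "kwargs": {
  "moves": [
    [[0,0,0],[0,0,0.004],0],
    [[0,0,0],[0,0,0.004],0],
    [[0,0,0],[0,0,0.002],0],
    [[0,0,0],[0,0,0],0]
  ]
}}

```text
time: 3.75
eef_pos: [0.5265, -0.0802, 0.1128]
tcp_rot: [0.991, -0.131, 0.001, 0.0]
contact_force: [-1.1, -0.8, 4.9]
opening: -0.002
finger_force: 2.4
```

Request:
{"fn": "drive_tool", "kwargs": {
  "moves": [
    [[0,0,0],[0,0,0.003],0],
    [[0,0,0],[0,0,0],0],
    [[0,0,0],[0,0,0],0]
  ]
}}

```text
time: 4.12
eef_pos: [0.5268, -0.0803, 0.1105]
tcp_rot: [0.991, -0.131, 0.001, 0.0]
contact_force: [-1.0, -0.2, 6.9]
opening: -0.002
finger_force: 3.2
```

Request:
{"fn": "drive_tool", "kwargs": {
  "moves": [
    [[0,0,0],[0,0,0.002],0],
    [[0,0,0],[0,0,0],0],
    [[0,0,0],[0,0,0],0]
  ]
}}

```text
time: 4.5
eef_pos: [0.527, -0.0803, 0.11]
tcp_rot: [0.991, -0.131, 0.001, 0.0]
contact_force: [-4.6, 0.6, 13.8]
opening: -0.002
finger_force: 7.0
```

Run:
```python
from h import *
s=ctrl.get_state();print(s['time'],s['eef_pos'],s['contact_force'])
c=grab('scene','s3');d=grab('side','d3')
cv2.imwrite('pics/c3.png',np.hstack([cv2.resize(c['image'][150:310,160:320],(400,400)),cv2.resize(d['image'][110:230,150:310],(400,300)).repeat(1,0) if 0 else cv2.resize(d['image'][100:240,150:290],(400,400))])[:,:,::-1])
```

```text
4.5 [ 0.52701481 -0.08034041  0.11001143] [-4.55357947  0.60861882 13.75693346]
```

View pics/c3.png

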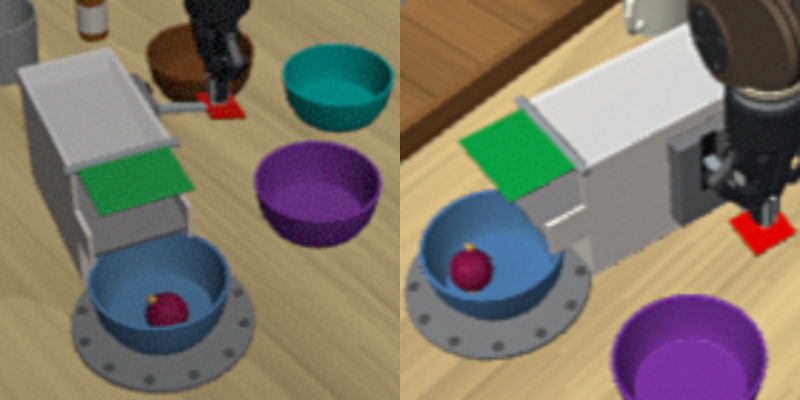

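Request:
{"fn": "drive_tool", "kwargs": {
  "moves": [
    [[0,0,0],[0,0,0],0],
    [[0,0,0],[0,0,0],0],
    [[0,0,0],[0,0,0],0],
    [[0,0,0],[0,0,0],0],
    [[0,0,0],[0,0,0],0]
  ]
}}

```text
time: 5.22
eef_pos: [0.527, -0.0804, 0.11]
tcp_rot: [0.991, -0.131, 0.001, 0.0]
contact_force: [-3.4, -0.3, 12.6]
opening: -0.004
finger_force: 7.0
```

Request:
{"fn": "drive_tool", "kwargs": {
  "moves": [
    [[0,0,0],[0,0,0],0],
    [[0,0,0],[0,0,0],0],
    [[0,0,0],[0,0,0],0],
    [[0,0,0],[0,0,0],0],
    [[0,0,0],[0,0,0],0]
  ]
}}

```text
time: 5.85
eef_pos: [0.527, -0.0803, 0.11]
tcp_rot: [0.991, -0.131, 0.001, 0.0]
contact_force: [-3.1, 0.5, 14.0]
opening: -0.003
finger_force: 7.0
```

Run:
```python
from h import *
for k in(1,2):
    c=grab('scene','s4');d=grab('side','d4');p=[]
    for im,(y0,y1,x0,x1) in((c,(240,310,190,260)),(d,(160,225,150,215))):
        h=cv2.cvtColor(im['image'],cv2.COLOR_RGB2HSV);m=cv2.inRange(h,(160,90,40),(180,255,255));q=np.zeros_like(m);q[y0:y1,x0:x1]=m[y0:y1,x0:x1]
        ys,xs=np.nonzero(q);p.append((xs.mean(),ys.mean()));print(len(xs),p[-1])
    print('onion',tri(c,p[0],d,p[1]))
```

```text
164 (np.float64(226.42073170731706), np.float64(273.7378048780488))
161 (np.float64(174.3913043478261), np.float64(194.055900621118))
onion (array([0.73894652, 0.11193755, 0.03741981]), np.float64(0.002670875111679844))
164 (np.float64(226.4329268292683), np.float64(273.7317073170732))
161 (np.float64(174.38509316770185), np.float64(194.14285714285714))
onion (array([0.73886599, 0.11200415, 0.03732687]), np.float64(0.0028969864961916857))
```

Onion is still, at height 37 mm, about 20 mm from the dish axis. Now easing up.

Request:
{"fn": "drive_tool", "kwargs": {
  "moves": [
    [[0,0,0],[0,0,-0.002],0],
    [[0,0,0],[0,0,-0.002],0],
    [[0,0,0],[0,0,-0.002],0],
    [[0,0,0],[0,0,-0.002],0],
    [[0,0,0],[0,0,-0.002],0]
  ]
}}

```text
time: 6.68
eef_pos: [0.5258, -0.08, 0.1174]
tcp_rot: [0.991, -0.131, 0.0, 0.0]
contact_force: [-0.2, -1.0, 4.6]
opening: -0.001
finger_force: 2.2
```

Request:
{"fn": "drive_tool", "kwargs": {
  "moves": [
    [[0,0,0],[0,0,-0.002],0],
    [[0,0,0],[0,0,-0.002],0],
    [[0,0,0],[0,0,-0.002],0],
    [[0,0,0],[0,0,-0.002],0],
    [[0,0,0],[0,0,-0.002],0]
  ]
}}

```text
time: 7.3
eef_pos: [0.5254, -0.0799, 0.1272]
tcp_rot: [0.991, -0.131, -0.001, -0.0]
contact_force: [-1.4, -0.8, 3.9]
opening: 0.001
finger_force: 1.9
```

Request:
{"fn": "drive_tool", "kwargs": {
  "moves": [
    [[0,0,0],[0,0,-0.002],0],
    [[0,0,0],[0,0,-0.002],0],
    [[0,0,0],[0,0,-0.002],0],
    [[0,0,0],[0,0,-0.002],0],
    [[0,0,0],[0,0,-0.002],0]
  ]
}}

```text
time: 7.92
eef_pos: [0.5259, -0.08, 0.1374]
tcp_rot: [0.991, -0.131, 0.0, 0.0]
contact_force: [-1.3, -1.5, 4.0]
opening: -0.001
finger_force: 1.3
```

Request:
{"fn": "drive_tool", "kwargs": {
  "moves": [
    [[0,0,0],[0,0,-0.002],0],
    [[0,0,0],[0,0,-0.002],0],
    [[0,0,0],[0,0,-0.002],0],
    [[0,0,0],[0,0,-0.002],0],
    [[0,0,0],[0,0,-0.002],0]
  ]
}}

```text
time: 8.55
eef_pos: [0.5259, -0.0797, 0.1474]
tcp_rot: [0.991, -0.131, 0.0, -0.0]
contact_force: [1.6, -0.7, 1.2]
opening: -0.004
finger_force: 1.0
```

Request:
{"fn": "drive_tool", "kwargs": {
  "moves": [
    [[0,0,0],[0,0,-0.002],0],
    [[0,0,0],[0,0,-0.002],0],
    [[0,0,0],[0,0,-0.002],0],
    [[0,0,0],[0,0,-0.002],0],
    [[0,0,0],[0,0,-0.002],0]
  ]
}}

```text
time: 9.18
eef_pos: [0.5249, -0.0797, 0.1566]
tcp_rot: [0.991, -0.131, -0.001, -0.0]
contact_force: [0.9, 0.7, 0.5]
opening: 0.002
finger_force: 0.0
```

Request:
{"fn": "drive_tool", "kwargs": {
  "moves": [
    [[0,0,0],[0,0,-0.002],0],
    [[0,0,0],[0,0,-0.002],0],
    [[0,0,0],[0,0,-0.002],0],
    [[0,0,0],[0,0,-0.002],0],
    [[0,0,0],[0,0,-0.002],0]
  ]
}}

```text
time: 9.8
eef_pos: [0.5258, -0.0799, 0.1675]
tcp_rot: [0.991, -0.131, -0.0, 0.0]
contact_force: [-0.2, -1.0, 0.4]
opening: 0.001
finger_force: 0.0
```

Clear of the lever; rise further and check.

Request:
{"fn": "drive_tool", "kwargs": {
  "moves": [
    [[0,0,0],[0,0,-0.03],0],
    [[0,0,0],[0,0,-0.04],0],
    [[0,0,0],[0,0,-0.03],0],
    [[0,0,0],[0,0,0],0],
    [[0,0,0],[0,0,0],0]
  ]
}}

```text
time: 10.42
eef_pos: [0.5252, -0.0798, 0.2661]
tcp_rot: [0.991, -0.131, -0.001, -0.0]
contact_force: [-0.1, -0.4, 0.3]
opening: -0.004
finger_force: 0.0
```

Run:
```python
from h import *
s=ctrl.get_state();print(s['time'],s['eef_pos'],s['dq'].round(3))
c=grab('scene','s5');d=grab('side','d5')
cv2.imwrite('pics/c5.png',np.hstack([cv2.resize(c['image'][150:310,160:320],(400,400)),cv2.resize(d['image'][100:240,150:290],(400,400))])[:,:,::-1])
```

```text
10.425 [ 0.52517462 -0.07976138  0.26607335] [-0.001  0.016  0.022  0.     0.003  0.001]
```

View pics/c5.png

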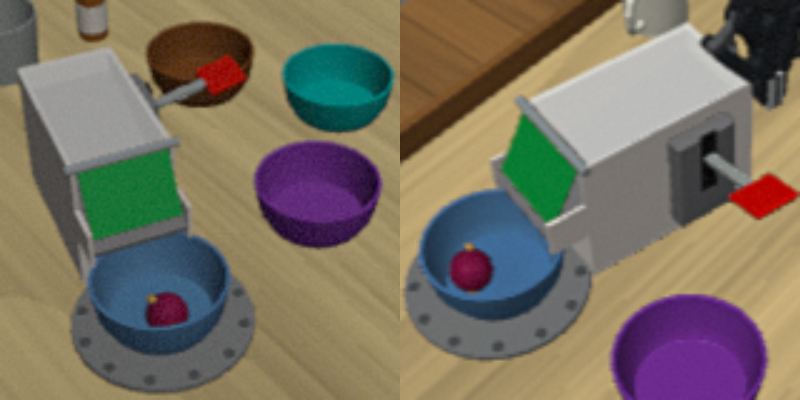

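The flap is shut, the lever is up, and the onion is in the dish at crop pixel (168,310). The arm is clear.

```bash
python3 -c "
from plant import ctrl
print(ctrl.sign_off())"
```

```text
the job is handed in; nothing more can be done
None
```

The job is handed in: the onion lies still in the blue dish, the lever was eased back up over about 3 s, the flap is shut, and the arm is clear; sign-off returned no verdict.

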